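Test the key switch of a control box

ROBOT

A 7-joint arm with a two-finger parallel gripper is mounted at the origin on the work surface. World frame = base frame: x ahead of the robot, y to its left, z up, the work surface at z = 0. Lengths are in m, angles in rad, forces in N, time in s.
With the tool pointing down it reaches from about 0.4 to 0.875 m from the base axis. Payload 19.3 kg.
Tool frame: the origin (TCP) lies at the very end of the fingers, on their centre line; the grasp point (between the pads) lies 19 mm behind it; z points along the fingers, y is the line along which they close (so a half turn about z gives the same grasp; the last joint's range is limited). The gripper opens to 85 mm and grips with 20 to 120 N. Pads are 22 mm wide; open, the fingers measure 114 mm over their backs; the gripper's body (76 mm by 85 mm) begins 54 mm behind the grasp point. The pads swing forward as they close: fully open they stand 13 mm farther back than shut.
Start: joints at [1.13, 0.521, -0.036, 1.599, 0.021, 1.021, -0.113], TCP at [0.226, -0.583, 0.2] pointing down, gripper open.
Joint ranges: [-2.91, 2.91], [-0.3, 2.13], [-1.5, 1.42], [0.17, 2.43], [-1.26, 4.41], [0.16, 1.93], [-2.52, 2.52]. Speed limits (rad/s): [1.89, 1.89, 2.39, 2.39, 3.01, 3.01, 3.01].

INTERFACE

Orientations are given as [roll, pitch, yaw] about the fixed x, y, z axes, in that order (R = Rz(yaw) Ry(pitch) Rx(roll)).
In Python, from workcell import bot gives the robot as it stands.
- The arm moves only by the shell command python3 -m crank 'ROWS' [FORCE]. ROWS is a JSON object of lists of equal length, an entry for each row: "travel": the shift along the world's x, y, z in cm, a list of three; "turn": the turn, a rotation vector about the world's x, y, z in degrees, a list of three; "gripper": the closure, from 0 (fully open) to 1 (shut). A call has exactly 5 rows; each row is the pose to reach, as a shift and turn from the pose commanded when the call began; what a row does not reach only later rows make up. A row lasts 1/10 s, in which the tool goes at most 50 mm and 8.59 degrees, less where a joint would pass 70% of its speed; a pose out of reach is approached as far as the arm can. A call with a gripper value outside its range is refused whole. The fingers move at their own pace and stop on an object; FORCE is the grip in N (left out, the last holds). Time passes only in rows, so rows that repeat a pose let the fingers close, or fill a call up. It gives the time, the measured TCP pose, the force, the opening and the grip force at its end, in the units of the state.
- bot.observe(): the state, without advancing time (a new reading comes with each control period).
- bot.grab_frame(name): name is "side" or "top"; returns a dict with "pixels" (384x512x3 uint8, red, green, blue), "fx", "fy", "cx", "cy" (pixels), "extrinsics" (4x4, takes a point from world to camera coordinates). Camera axes: x right, y down, z forward; pixel columns grow to the right and rows downward; lengths in m; the calibration is good to about 2 mm. A picture is of the moment at which its call begins. There is no depth.
- bot.job_done(): hands the job in; it is judged then, once.
The state is a dict: "clock": time; "qpos": joint angles; "qd": joint speeds; "joint_efforts": joint torques, N m; "position": TCP position; "tool_rot": TCP orientation; "force": force on the tool from outside, world axes, zero at the start; "moment": the same for the moment, N m; "grip_width": finger opening in m; "finger_force": force on a finger pad.
Only numpy, scipy, OpenCV 4.12 (cv2) and the standard library are available. Lean on these libraries where they do the work, as an engineer would, in place of code of your own. Each camera call takes 0.05 s, during which the arm holds its last target. There are 200 camera calls.

TASK

Test the key lock of the grey control box: take the flat-bowed key from the foam tray, push it gently fully home into the lock, turn it clockwise (seen from above) all the way to its stop and all the way back to its home stop, then pull it out without forcing it. Stand the key back in the same slot of the foam tray, collar down on the foam, and let go; leave everything else as it lies.

Things in the scene. Friction and masses are not known exactly. Their poses are not given: they have to be found in the camera images.
- key: The steel key, the only piece in the foam tray with a flat bow. Origin: centre of the underside of its round collar (26 mm across, 4 mm thick); z up along the key. It starts upright in a slot, collar resting on the foam; 40 to 85 g. Half a turn about z makes no difference.
- key_grip (a point): Where to hold the key: 25 mm above its origin, in the flat bow, which is 8 mm thick (key x; grip across this), 24 mm wide (key y) and reaches from 4 to 40 mm above the origin. Axes as the key.
- key_tip (a point): Lower end of the key, 26 mm below its origin. Below the collar comes a round shank, 8 mm across, 10 mm long; then a flat blade 4 mm thick (key x), 16 mm wide (key y), from 10 to 24 mm below the origin; then a 2 mm nose, 3 x 14 mm. Axes as the key.
- foam: White foam tray, fixed, 75 (x) x 235 (y) x 34 mm high; origin at the centre of its underside. Three slots through it at y = -75, 0 and +75 mm, each 12 mm (x) by 22 mm (y); three steel pieces hang in them by their collars, in any order.
- case: Grey steel control box, fixed, 160 (x) x 130 (y) x 90 mm high; origin at the centre of its underside. On its top lies a steel lock plate 76 (x) x 60 (y) mm, 5 mm thick (upper face 95 mm above the bench), with the keyway in it. Keyway 6 mm (case x) by 19 mm (case y), opened to 10 x 10 mm at its middle for the shank; fully in, the key's collar lies on the plate.
- lock_mid (a point): Middle of the lock's slotted mounting, at the height of the plate's upper face; axes as the case. The lock (plate, keyway, plug together) is clamped up to 8 mm from here either way along case x, not measured: find it by sight or by feel. In case y it is exact. Its clamp holds 80 N. Turned, the blade is caught under the plate: it turns only within 4 mm of fully in, and comes out only when straight.
- plug (a joint): Angle of the lock's plug under the plate, rad: 0 = home stop, grows clockwise seen from above, other stop at 1.2. No spring, about 0.04 N m of friction. The key has some 0.12 rad of play in it either way: turn the key some 0.12 to 0.2 rad past an end for the plug to reach that stop, and straighten it again to take it out.
- round_tool: Steel piece in the foam tray with a round knob head (26 mm across) and a round shank; top 38 mm above its collar's underside (its origin). Leave it.
- tee_tool: Steel piece in the foam tray with a T handle (bar 44 mm long along y, 10 mm thick) and a square shank; top 35 mm above its collar's underside (its origin). Leave it.
- screwdriver: Screwdriver lying on the bench. Leave it.
- tape: Roll of paper tape, 56 mm across, 18 mm high, origin under its centre. Leave it.
- glue: White bottle, 36 mm across, 100 mm high, origin under its centre. Leave it.
- carton: Small cardboard box 80 x 60 x 45 mm, origin under its centre. Leave it.
- bracket: White plastic angle bracket, 50 x 30 x 36 mm high. Leave it.
Things that resemble listed ones, but are neither listed nor needed, are in the scene too. Leave any brown or turquoise look-alike of the key alone.

How it is judged:
By the outcome, as a careful person would: the job done as asked, in the order asked, and still so for the second after the job is handed in, with the robot touching nothing.
It also fails if it takes over 72 s, if anything falls off the work surface, if the arm or the gripper's body presses on something with over 40 N, if the wrist force passes 120 N, or if a joint passes its speed limit or range.

## Working session

There is one attempt and no reset: what is moved stays moved. The work goes in short steps, Python scripts to look and compute and a shell command to move; the robot and the scene stay as the last step left them, time stands still between calls to the robot, and variables do not carry over. Pictures are saved under pics/ and viewed, at most 10 in all, crops included, and the job is handed in when it is done.

```bash
mkdir -p pics; cat > h.py <<'E'
import numpy as np,cv2
from workcell import bot
def grab(n):
    f=bot.grab_frame(n); return f
def save(f,name,crop=None,s=1):
    p=f["pixels"][:,:,::-1]
    if crop: x0,y0,x1,y1=crop; p=p[y0:y1,x0:x1]
    cv2.imwrite("pics/"+name,cv2.resize(p,None,fx=s,fy=s,interpolation=cv2.INTER_CUBIC))
def proj(f,P):
    P=np.atleast_2d(P); E=np.array(f["extrinsics"]); c=P@E[:3,:3].T+E[:3,3]
    return np.c_[f["fx"]*c[:,0]/c[:,2]+f["cx"],f["fy"]*c[:,1]/c[:,2]+f["cy"]]
def ray(f,uv,z):
    E=np.array(f["extrinsics"]);R=E[:3,:3];o=-R.T@E[:3,3]
    d=R.T@np.array([(uv[0]-f["cx"])/f["fx"],(uv[1]-f["cy"])/f["fy"],1])
    return o+d*(z-o[2])/d[2]
E
python3 - <<'E'
from h import *
for n in("top","side"):
    f=grab(n); save(f,n+"0.png",s=1.5); E=np.array(f["extrinsics"]); print(n,f["fx"],f["cx"],f["cy"],(-E[:3,:3].T@E[:3,3]).round(3),E[2,:3].round(3))
o=bot.observe();print(o)
E
```

```text
top 461.27979590196094 252.11628164728742 191.78428452982482 [ 0.428 -0.035  1.606] [ 0.091  0.    -0.996]
side 409.05953072870227 251.03590869839834 194.39444178714686 [0.311 0.688 0.996] [ 0.212 -0.603 -0.769]
{'clock': 0.1, 'qpos': array([ 1.12979244,  0.5219732 , -0.03631278,  1.59991918,  0.02123146,
        1.0211002 , -0.11278435]), 'qd': array([ 0.00128224, -0.00154548,  0.00137409, -0.00247963, -0.0014453 ,
       -0.00099064, -0.00134578]), 'joint_efforts': array([ 6.48925896e-03, -9.28491640e+01,  1.98536910e+00, -3.70534050e+01,
        1.82916736e-02,  5.35505736e-03,  7.13955478e-05]), 'position': array([ 0.22631255, -0.58224436,  0.19908316]), 'tool_rot': array([-3.14058362e+00,  1.04048508e-04,  3.70811785e-01]), 'force': array([-0.27367462, -0.18206783, -0.10403203]), 'moment': array([-0.01243849,  0.01610732, -0.0098838 ]), 'finger_force': 0.0, 'grip_width': 0.08547583277883948}
```

View pics/top0.png

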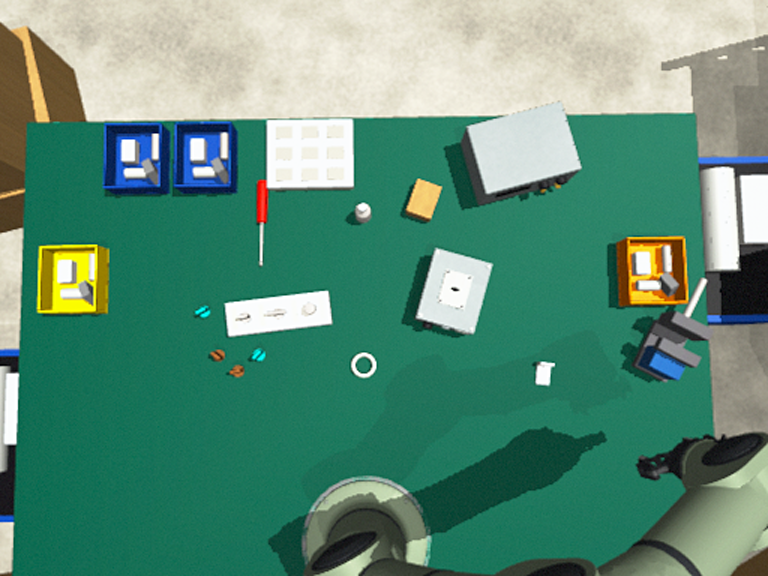

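View pics/side0.png

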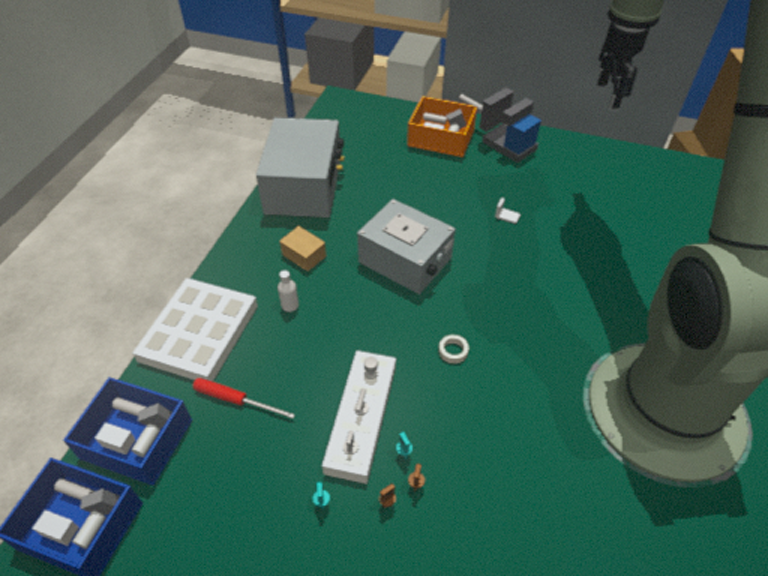

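The top view shows the tray around (277,313), with the left piece at (243,317), the middle one at (275,313) and the round knob at (310,309). The case's lock plate is at (456,290). Next I'll enlarge the tray and the case.

```bash
python3 - <<'E'
from h import *
ft,fs=grab("top"),grab("side")
a=ft["pixels"][185:230,145:225,::-1]; b=fs["pixels"][228:328,200:280,::-1]
c=ft["pixels"][160:228,270:335,::-1]; d=fs["pixels"][130:198,235:307,::-1]
r=lambda p,w,h:cv2.resize(p,(w,h),interpolation=cv2.INTER_CUBIC)
# scale 6 for tray-top (480x270), 3.. ; montage in two images
im=np.zeros((600,800,3),np.uint8)
im[:270,:480]=r(a,480,270); im[:400,480:800]=r(b,320,400)
cv2.imwrite("pics/tray.png",im)
im=np.zeros((420,800,3),np.uint8)
im[:408,:390]=r(c,390,408); im[:378,400:800]=r(d,400,378)
cv2.imwrite("pics/case.png",im)
E
```

```text
(no output)
```

View pics/tray.png

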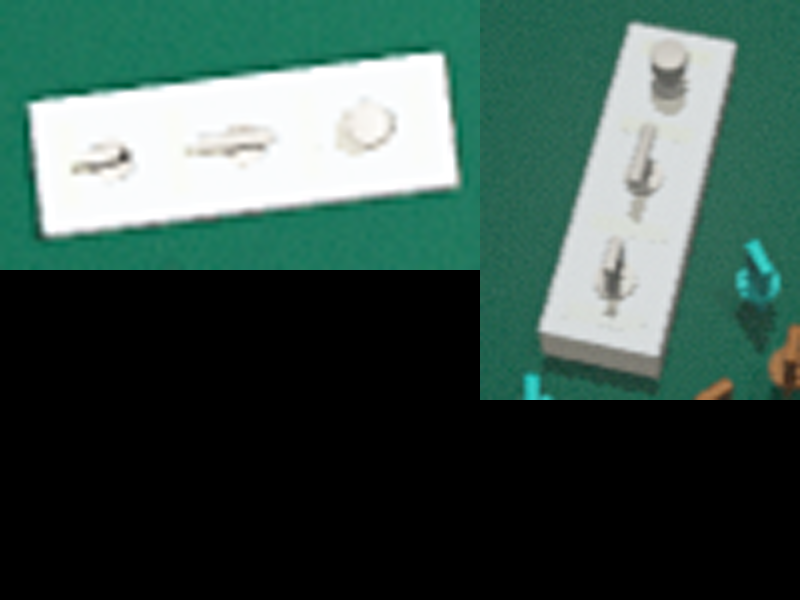

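View pics/case.png

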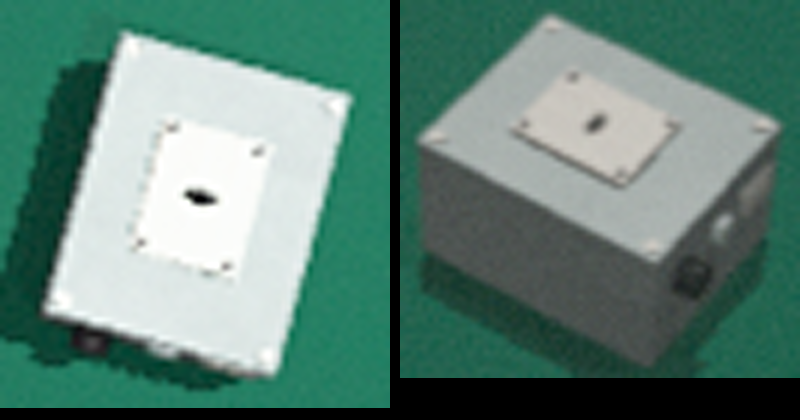

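Candidates in the tray (top image, pixels at ×1.5):
- **Left, (243,317):** a thin flat bow about 25 mm long.
- **Middle, (275,313):** a bar of about 45 mm, so the T handle.
- **Right, (310,309):** the round knob.

The left piece is the key, because its flat bow is short. The brown and turquoise look-alikes lie on the bench. The keyway is the dark slot at crop (201,197) top and (597,123) side.

```bash
cat > fit.py <<'E'
from h import *
from scipy.optimize import least_squares
ft,fs=grab("top"),grab("side")
cv=lambda L,s,o:(np.array(L,float)+.5)/s-.5+np.array(o)
def fit(z,lx,ly,T,S,name,g):
    def pts(p):
        c,s=np.cos(p[2]),np.sin(p[2]); q=np.array([[lx,ly],[lx,-ly],[-lx,-ly],[-lx,ly]])/2
        return np.c_[q@np.array([[c,s],[-s,c]])+p[:2],np.full(4,z)]
    for nm,fs_ in(("both",1),("top",0)):
        r=least_squares(lambda p:np.r_[(proj(ft,pts(p))-T).ravel(),fs_*(proj(fs,pts(p))-S).ravel()],g)
        print(name,nm,r.x.round(4),r.fun.round(1))
    return r.x
F=lambda L:cv(L,6,(145,185)); G=lambda L:cv(L,4,(200,228))
H=lambda L:cv(L,6,(270,160)); K=lambda L:cv(L,5.557,(235,130))
# order: +x+y, +x-y, -x-y, -x+y  (top image: TL,TR,BR,BL)
fit(.034,.075,.235,F([(29,102),(443,53),(459,185),(42,237)]),G([(60,330),(152,22),(256,44),(182,357)]),"foam",[.45,.15,0])
fit(.09,.16,.13,H([(125,33),(350,97),(275,375),(45,315)]),K([(18,140),(150,13),(380,125),(253,262)]),"case",[.5,-.2,0])
fit(.095,.076,.06,H([(165,122),(270,148),(235,278),(133,247)]),K([(113,130),(172,70),(282,125),(222,187)]),"plate",[.5,-.2,0])
print("keyway",ray(ft,H([(201,197)])[0],.095),ray(fs,K([(197,123)])[0],.095))
# key collar top z=.038 , bow top z=.074
print("collar",ray(ft,F([(110,160)])[0],.038),ray(fs,G([(136,285)])[0],.038))
print("bowtop side",ray(fs,G([(137,240)])[0],.074))
o=bot.observe();P=np.array(o["position"]);print("tcp pix",proj(ft,P),proj(fs,P))
E
python3 fit.py
```

```text
foam both [0.516  0.1947 0.1097] [ 0.4  0.7 -0.3  0.4 -0.4  0.2  0.5  0.1  0.1  0.2 -0.1  0.3 -0.2 -0.5
 -0.9 -0.3]
foam top [0.5171 0.1948 0.107 ] [ 0.4  0.3 -0.3  0.2 -0.5 -0.1  0.4 -0.4 -0.   0.  -0.   0.  -0.  -0.
 -0.  -0. ]
case both [ 0.5579 -0.201  -0.2941] [-0.3  0.1  0.1  0.1 -0.2  0.3 -0.  -0.6 -0.1 -0.1 -0.2  0.   0.1 -0.4
  0.4 -0.1]
case top [ 0.5578 -0.2013 -0.2884] [-0.3  0.1  0.1  0.   0.1  0.3  0.2 -0.4 -0.  -0.  -0.   0.   0.  -0.
  0.  -0. ]
plate both [ 0.5598 -0.2008 -0.2923] [-0.1 -0.5 -0.   0.1 -0.3  0.6 -0.9  0.8 -0.4 -0.5 -0.2 -0.4  0.  -0.7
  0.2 -0.6]
plate top [ 0.5605 -0.2019 -0.2818] [ 0.1 -0.7  0.2 -0.3  0.2  0.3 -0.5  0.6 -0.  -0.  -0.  -0.  -0.  -0.
  0.  -0. ]
keyway [ 0.5613922  -0.20208271  0.095     ] [ 0.55976764 -0.20191968  0.095     ]
collar [0.50897918 0.26986234 0.038     ] [0.50595545 0.27375992 0.038     ]
bowtop side [0.50847241 0.26125731 0.074     ]
tcp pix [[436.46103189 298.77143956]] [[400.70835653  75.42256915]]
```

```bash
python3 -m crank '{"travel":[[20,12,8],[20,12,8],[20,12,8],[20,12,8],[20,12,8]],"turn":[[0,0,30],[0,0,30],[0,0,30],[0,0,30],[0,0,30]],"gripper":[0,0,0,0,0]}' 30
python3 -m crank '{"travel":[[7,24,2],[7,24,2],[7,24,2],[7,24,2],[7,24,2]],"turn":[[0,0,30],[0,0,30],[0,0,30],[0,0,30],[0,0,30]],"gripper":[0,0,0,0,0]}'
```

```text
clock: 0.8
position: [0.4281, -0.4612, 0.2805]
tool_rot: [3.141, -0.0, 0.898]
force: [0.3, -0.3, -0.2]
grip_width: 0.0854
finger_force: 0.0
clock: 1.3
position: [0.4964, -0.2214, 0.2999]
tool_rot: [3.141, 0.0, 1.421]
force: [1.2, -0.2, 0.6]
grip_width: 0.0854
finger_force: 0.0
```

```bash
python3 -m crank '{"travel":[[2,24,0],[2,24,0],[2,24,0],[2,24,0],[2,24,0]],"turn":[[0,0,15],[0,0,15],[0,0,15],[0,0,15],[0,0,15]],"gripper":[0,0,0,0,0]}'
python3 -m crank '{"travel":[[-0.8,24,0],[-0.8,25.2,0],[-0.8,25.2,0],[-0.8,25.2,0],[-0.8,25.2,0]],"turn":[[0,0,0],[0,0,0],[0,0,0],[0,0,0],[0,0,0]],"gripper":[0.4,0.4,0.4,0.4,0.4]}'
python3 -m crank '{"travel":[[0,0,-5],[0,0,-10],[0,0,-15],[0,0,-18.5],[0,0,-18.5]],"turn":[[0,0,0],[0,0,0],[0,0,0],[0,0,0],[0,0,0]],"gripper":[0.4,0.4,0.4,0.4,0.4]}'
python3 - <<'E'
from h import *
f=grab("side");g=grab("top");o=bot.observe();P=np.array(o["position"])
print(P,proj(f,P),proj(g,P),proj(f,[[.5078,.2693,.074]]))
a=f["pixels"][220:320,195:295,::-1];b=g["pixels"][170:240,140:200,::-1]
im=np.zeros((500,800,3),np.uint8);im[:500,:500]=cv2.resize(a,(500,500),interpolation=2);im[:350,500:]=cv2.resize(b,(300,350),interpolation=2)
cv2.imwrite("pics/pre.png",im)
E
```

```text
clock: 1.8
position: [0.516, 0.0194, 0.2998]
tool_rot: [3.141, -0.0, 1.681]
force: [1.4, -0.1, -0.5]
grip_width: 0.0855
finger_force: 0.0
clock: 2.3
position: [0.508, 0.2684, 0.2996]
tool_rot: [3.141, 0.0, 1.679]
force: [1.1, 0.4, 0.2]
grip_width: 0.0509
finger_force: 0.0
clock: 2.8
position: [0.5061, 0.2652, 0.1107]
tool_rot: [-3.135, 0.002, 1.68]
force: [-0.9, -0.1, 1.2]
grip_width: 0.0513
finger_force: 0.0
[0.50849238 0.26697667 0.11544368] [[232.35065294 281.62248658]] [[159.16390235 210.21082171]] [[232.98326163 290.54580331]]
```

View pics/pre.png

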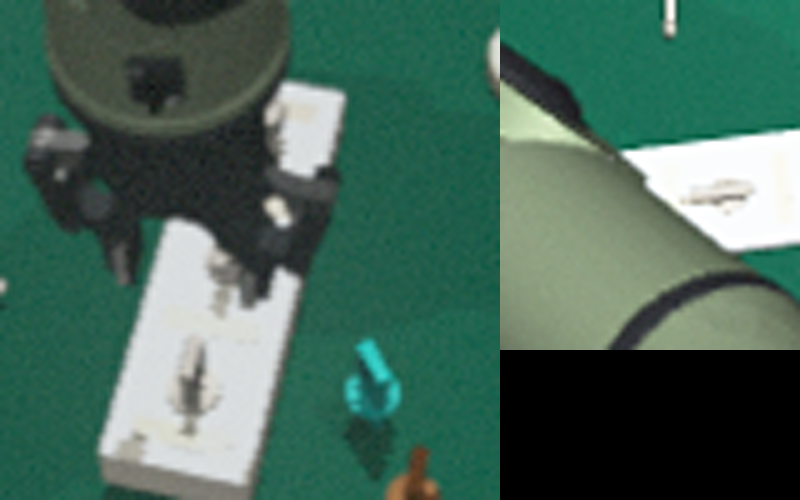

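The side crop shows the fingertips at about (220,275) and (246,280), straddling the key. The key's bow top is at (234,289), against a predicted (233,290.5), so the fit holds. Next is the descent and the grip.

```bash
python3 -m crank '{"travel":[[0,0,-2],[0,0,-4],[0,0,-6],[0,0,-7.2],[0,0,-7.2]],"turn":[[0,0,0],[0,0,0],[0,0,0],[0,0,0],[0,0,0]],"gripper":[0.4,0.4,0.4,0.4,0.4]}' 40
python3 -m crank '{"travel":[[0,0,0],[0,0,0],[0,0,0],[0,0,0],[0,0,0]],"turn":[[0,0,0],[0,0,0],[0,0,0],[0,0,0],[0,0,0]],"gripper":[0.5,0.6,0.7,0.75,0.8]}'
python3 -m crank '{"travel":[[0,0,0],[0,0,0],[0,0,0],[0,0,0],[0,0,0]],"turn":[[0,0,0],[0,0,0],[0,0,0],[0,0,0],[0,0,0]],"gripper":[0.85,0.9,0.95,1,1]}'
python3 -c "
from workcell import bot;o=bot.observe();print(o['position'],o['force'],o['moment'],o['tool_rot'],o['grip_width'],o['finger_force'])"
```

```text
clock: 3.4
position: [0.5086, 0.2667, 0.043]
tool_rot: [3.141, 0.0, 1.679]
force: [-0.8, -0.8, -0.3]
grip_width: 0.0514
finger_force: 0.0
clock: 3.9
position: [0.5084, 0.2666, 0.0428]
tool_rot: [3.141, -0.0, 1.68]
force: [-0.3, -0.1, -0.0]
grip_width: 0.017
finger_force: 0.0
clock: 4.4
position: [0.5082, 0.2666, 0.0425]
tool_rot: [-3.141, 0.0, 1.68]
force: [-0.1, -0.1, -0.6]
grip_width: -0.0001
finger_force: 0.0
[0.50819134 0.26656752 0.04247379] [-0.09289495 -0.14853755 -0.60827493] [ 0.007182  -0.0113422  0.020955 ] [-3.14137988e+00  7.92908628e-05  1.67983375e+00] -9.289617941945308e-05 0.0
```

```bash
python3 - <<'E'
from h import *
f=grab("side");g=grab("top");P=np.array(bot.observe()["position"])
print(proj(f,P),proj(g,P))
a=f["pixels"][240:320,195:275,::-1];b=g["pixels"][170:240,140:200,::-1]
im=np.zeros((560,800,3),np.uint8);im[:560,:560]=cv2.resize(a,(560,560),interpolation=2);im[:280,560:]=cv2.resize(b,(240,280),interpolation=2)
cv2.imwrite("pics/miss.png",im)
E
```

```text
[[233.72964032 295.28835873]] [[163.64381453 211.4025913 ]]
```

View pics/miss.png

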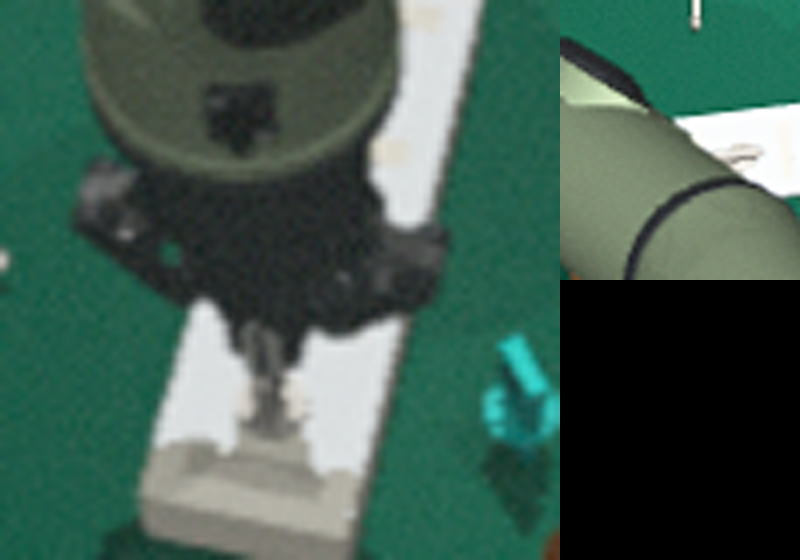

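The side crop shows the bow at about (233,293) between the shut fingers, with the collar at (233.5,298), yet the opening reads 0. I'll compute the projected key points and lift 2 cm to see whether the key follows.

```bash
python3 -m crank '{"travel":[[0,0,0.5],[0,0,1],[0,0,1.5],[0,0,2],[0,0,2]],"turn":[[0,0,0],[0,0,0],[0,0,0],[0,0,0],[0,0,0]],"gripper":[1,1,1,1,1]}'
python3 - <<'E'
from h import *
f=grab("side");P=np.array(bot.observe()["position"])
K=[(.5078,.2693,.036)]+[(.5078-.109*d,.2693+d,z) for d in(-.012,.012) for z in(.038,.074)]
print(proj(f,P),"collar,far lo/hi,near lo/hi",proj(f,K).round(1).tolist())
a=f["pixels"][250:310,205:265,::-1]
im=cv2.resize(a,(600,600),interpolation=2)
cv2.imwrite("pics/lift.png",cv2.convertScaleAbs(im,alpha=1.5))
E
```

```text
clock: 5.0
position: [0.5087, 0.2668, 0.0634]
tool_rot: [3.14, -0.0, 1.68]
force: [0.7, 0.2, 0.6]
grip_width: -0.0002
finger_force: 0.0
[[233.26440386 291.55958392]] collar,far lo/hi,near lo/hi [[233.6, 297.4], [234.7, 292.8], [234.2, 286.2], [232.4, 301.5], [231.8, 295.0]]
```

View pics/lift.png

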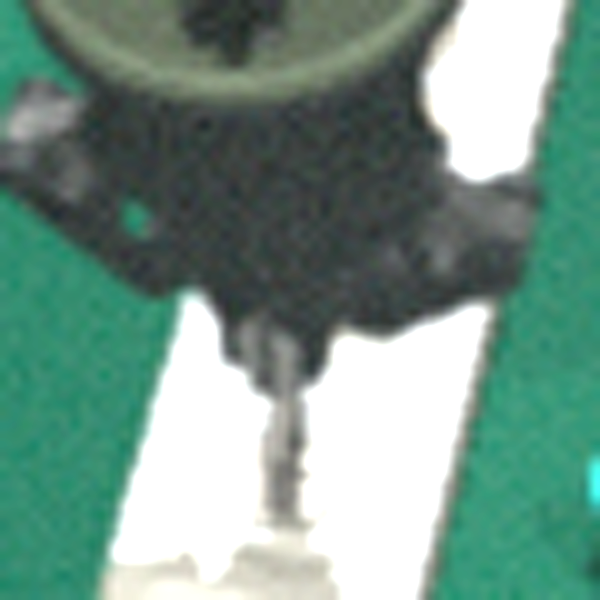

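The key still stands in its slot and the shut fingertips sit above and behind it, around (233,288) against a projected TCP of (233,291.6). I'll check the tool-to-camera agreement in the saved start pictures, with TCP marks drawn on.

```bash
python3 - <<'E'
from h import *
ft,fs=grab("top"),grab("side")
def mk(n,f,c0,c1):
    im=cv2.resize(cv2.imread(f"pics/{n}0.png"),None,fx=4,fy=4,interpolation=2)
    P=np.array([.2263,-.5822,.1991]); y=np.array([np.sin(.3708),-np.cos(.3708),0])*.0425
    for Q,c in((P,(0,0,255)),(P+y+[0,0,.013],(0,255,255)),(P-y+[0,0,.013],(0,255,255)),(P+[0,0,.1],(255,0,255))):
        u=proj(f,Q)[0]*6; cv2.drawMarker(im,(int(u[0]),int(u[1])),c,0,12,1)
    return cv2.resize(im[c0[1]*4:c1[1]*4,c0[0]*4:c1[0]*4],(400,400))
im=np.hstack([mk("top",ft,(615,410),(715,510)),mk("side",fs,(560,20),(660,120))])
cv2.imwrite("pics/start.png",im)
E
```

```text
(no output)
```

View pics/start.png

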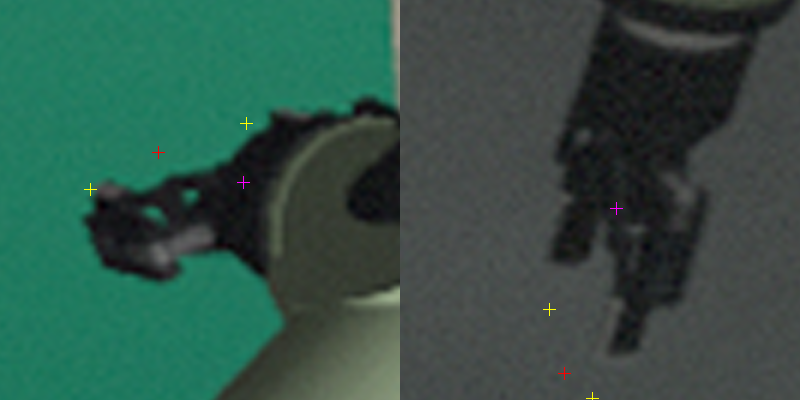

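The predicted fingertips (yellow, side (550,310) and (593,398)) don't match the ones seen at (570,260) and (622,352), so the tool seems offset from its stated pose. A touch test on open bench near (0.61, 0.10) gives z by contact, and the side image then gives xy.

```bash
python3 -m crank '{"travel":[[0,0,5],[0,0,9],[3,-5,9],[6,-9,9],[8,-13,9]],"turn":[[0,0,0],[0,0,0],[0,0,0],[0,0,0],[0,0,0]],"gripper":[1,1,1,1,1]}'
python3 -m crank '{"travel":[[2.2,-3.9,-2],[2.2,-3.9,-6],[2.2,-3.9,-10],[2.2,-3.9,-13],[2.2,-3.9,-13]],"turn":[[0,0,0],[0,0,0],[0,0,0],[0,0,0],[0,0,0]],"gripper":[1,1,1,1,1]}'
python3 -m crank '{"travel":[[0,0,-0.3],[0,0,-0.6],[0,0,-0.9],[0,0,-1.2],[0,0,-1.4]],"turn":[[0,0,0],[0,0,0],[0,0,0],[0,0,0],[0,0,0]],"gripper":[1,1,1,1,1]}'
python3 - <<'E'
from h import *
f=grab("side");g=grab("top");P=np.array(bot.observe()["position"])
print(P,proj(f,P),proj(g,P))
np.save("touchside.npy",f["pixels"]);np.save("touchtop.npy",g["pixels"])
E
```

```text
clock: 5.65
position: [0.5881, 0.1378, 0.1527]
tool_rot: [3.141, -0.0, 1.681]
force: [0.3, 0.4, 0.2]
grip_width: 0.0001
finger_force: 0.0
clock: 6.15
position: [0.6064, 0.0996, 0.0188]
tool_rot: [-3.135, 0.0, 1.68]
force: [-0.7, -0.5, -0.0]
grip_width: 0.0001
finger_force: 0.0
clock: 6.65
position: [0.6092, 0.1001, 0.0088]
tool_rot: [3.141, 0.0, 1.68]
force: [-1.2, 0.2, 0.2]
grip_width: -0.0001
finger_force: 0.0
[0.60894207 0.10009546 0.00852511] [[221.66383564 239.39368538]] [[213.35997381 182.29856547]]
```

```bash
cat > tip.py <<'E'
from h import *
import sys
f=grab("side"); p=f["pixels"].astype(int); P=np.array(bot.observe()["position"]); u0,v0=proj(f,P)[0]
G=p[...,1]-p[...,0]   # green bench excess (also in shadow)
print(P,u0,v0)
for v in range(int(v0)-16,int(v0)+8):
    s=slice(int(u0)-14,int(u0)+15)
    print(v," ".join("%3d"%x for x in G[v,s]))
E
python3 tip.py
```

```text
[0.60895149 0.100131   0.00859891] 221.6546621264706 239.38839988262288
223   5  10   7   6   3   5   3   4   5   3  10   5   2   9   5   2   6   1   7   5   7   3   6   8   8   4   6   5   4
224  17   7   9   6   8   7   8   3   4   8   9   4  10   6   8   3  14   9   7   6  10   5   3   4   0   8   9   7   4
225  48  25  14   5  12  15  13   7   4   0   4   3  10   6   3   6   2   7   6   4   4   2  12   5   7   8   7   7   8
226  62  58  39  28  38  50  41  11   9  11   2   9   7  10   7   7   8   7   6   5   5   4   2   1   5  -1   6  14  34
227  65  61  62  61  63  64  59  34  12   8   4   7   5   4   4   4   1   2   9   7   7   6   4   2   8  12  26  50  60
228  59  62  63  65  60  70  61  60  25   4   5   6   0   4   2  10   3   6   3   9   9   8   2   7  17  31  51  55  65
229  57  66  59  60  64  65  70  65  40   5   2   4   1   3   3   0   5   5   5  18  31  17  14  30  49  61  63  62  64
230  65  65  59  63  60  63  61  60  42   8   5  -1   2   0   2   5   7   2  12  40  58  60  61  63  65  61  64  68  57
231  62  62  62  63  61  63  59  62  41   5   0   1  -1   1   3   0 
[... 1151 characters left out ...]
  62  57  62  67  61  63  71  59  67  62  56  61  60  61  61  59  66  63  62  63  61  56  64  36   5
242  67  60  68  64  60  64  57  63  59  59  65  62  59  62  55  63  63  57  60  61  59  62  58  61  59  58  57  36   7
243  55  62  59  68  62  60  63  63  56  64  58  61  60  51  48  58  63  55  60  65  61  60  56  62  56  62  52  19   4
244  66  66  69  57  62  70  62  65  62  66  55  34  39  36  36  39  32  46  57  58  62  62  62  58  63  64  54  17   3
245  60  62  57  61  55  53  58  59  56  61  49  36  34  27  33  40  31  34  40  48  59  65  58  63  58  59  40   9   0
246  51  45  44  37  33  29  35  36  55  49  37  32  30  33  30  32  31  29  29  55  61  66  60  58  60  58  34   7  -3
```

The tip ends at v≈236, but its shadow only starts at v≈244. So the real tip is still well above the bench. I'll keep feeling downwards.

```bash
for i in 1 ; do python3 -m crank '{"travel":[[0,0,-0.2],[0,0,-0.4],[0,0,-0.6],[0,0,-0.7],[0,0,-0.7]],"turn":[[0,0,0],[0,0,0],[0,0,0],[0,0,0],[0,0,0]],"gripper":[1,1,1,1,1]}'; done
python3 tip.py | awk 'NR==1||$1>=228&&$1<=248' | cut -c1-130
```

```text
clock: 7.3
position: [0.6088, 0.1001, 0.0013]
tool_rot: [-3.141, 0.0, 1.68]
force: [-0.4, 0.1, -0.3]
grip_width: -0.0001
finger_force: 0.0
[0.6088851  0.10017492 0.00142214] 221.82353940159823 240.78341925160936
228  63  56  54  46  47  62  54  27   8   3   0   5  11   1   4   7   7   1   8   7   9   8   1   0   4   2   7  29  51
229  62  64  62  67  64  66  62  50  17   8   2   3   8   5   2   4   6   5   4   6   5  -3   7  -1   8  14  28  51  64
230  60  65  59  68  61  65  63  61  43   5   4   1   5   3   3   4   7   5   4  10   8   6  11  11  34  49  64  66  63
231  64  60  64  64  65  63  69  67  48   7   1   0   3   4   4   6   6   2  10  32  45  27  26  48  58  70  57  57  64
232  66  62  63  65  64  67  62  62  47  14   3   4   3   0   2   1   5   5  10  38  51  64  67  64  62  61  61  64  64
233  66  66  63  59  59  60  66  61  53  18   1   2   2   1   2   3   3   6  19  39  65  72  62  62  62  58  64  63  61
234  68  62  61  69  64  67  60  69  49  28   7   1   1   2   1  -1   4   3  28  49  62  63  59  63  60  57  62  69  63
235  67  58  64  64  60  61  64  66  64  50  26 
[... 811 characters left out ...]
  60  65  68  63  59  62  65  56  55  61  60  64  57  57  62  63  62  62  59  57  63  69  62  37   9
243  63  61  62  64  65  58  59  61  60  61  61  51  57  51  39  34  37  43  53  61  66  57  62  66  61  71  57  22   5
244  60  65  61  59  60  61  60  60  61  66  48  35  34  35  31  34  35  49  55  57  56  60  60  59  61  62  51  17   2
245  61  59  48  39  40  38  33  51  57  61  49  32  37  27  32  32  29  36  40  50  59  57  55  60  61  60  42   7  -2
246  36  38  32  35  31  33  33  35  45  51  36  32  34  31  32  27  35  34  30  52  58  60  60  59  59  58  34   6  -3
247  34  32  30  31  33  38  32  31  33  36  31  31  29  33  31  32  32  25  33  50  60  57  59  60  55  50  14   3  -2
```

```bash
for i in 1 ; do python3 -m crank '{"travel":[[0,0,-0.2],[0,0,-0.4],[0,0,-0.6],[0,0,-0.8],[0,0,-1.0]],"turn":[[0,0,0],[0,0,0],[0,0,0],[0,0,0],[0,0,0]],"gripper":[1,1,1,1,1]}'; done
python3 tip.py | awk 'NR==1||$1>=230&&$1<=248' | cut -c1-130
```

```text
clock: 7.85
position: [0.6089, 0.1002, -0.0087]
tool_rot: [-3.142, -0.0, 1.68]
force: [0.2, 0.1, 0.2]
grip_width: -0.0
finger_force: 0.0
[ 0.60875163  0.10009998 -0.00897017] 222.09476725374984 242.74611619599312
230  62  61  41  42  50  61  37  10   6  12   6   6   5   7   7   3   7   5   3   6   9   5   8   6   4   9  19  31  51
231  65  65  57  59  61  63  57  25   6   6   0   4   3   9  -3   3   7   4   6   8   0   7   0   8  17  24  50  60  65
232  65  64  69  65  70  60  59  47  10   2   5   4   7   3  -2  11   5   3  14  19   5   4  11  25  51  56  65  67  65
233  67  67  59  57  65  63  67  58  21   3   1   4   4   4   2   3   2   9  25  39  28  29  32  47  59  64  62  63  58
234  60  67  65  59  64  67  65  49  25   0   0   2   0  -2   5   5   7   5  31  58  67  61  59  60  66  66  62  63  46
235  57  58  63  62  64  61  66  49  25   0   1   1   1   4   0   5  -3   5  46  60  62  61  54  64  67  62  62  63  34
236  62  59  70  66  60  68  63  51  31   8   0   1   4   1   2   3   5  16  45  62  63  62  61  62  64  61  60  61  29
237  66  64  63  57  64  63  59  64  53  31   8
[... 692 characters left out ...]
  59  59  62  58  61  53  37  37  38  32  30  36  37  46  59  56  56  68  57  59  59  53  20   4  -2
244  53  35  30  36  41  32  33  51  58  49  33  32  34  33  30  38  37  33  52  63  58  59  62  60  58  51  17   3  -5
245  39  34  27  35  35  40  35  47  49  35  31  31  34  29  35  32  28  34  42  57  61  58  64  62  61  46   8   0  -3
246  34  40  31  36  38  35  35  35  27  38  32  29  39  29  32  30  32  31  35  50  62  60  55  60  57  33   6  -2  -1
247  31  33  34  32  32  32  37  28  31  33  31  29  35  30  34  30  34  34  34  50  61  40  47  58  45  14   3  -1  -1
248  35  29  31  33  38  29  33  35  36  32  35  28  35  36  27  32  29  28  34  38  36  24  28  28  25   0  -3  -3  -2
```

```bash
python3 -m crank '{"travel":[[0,0,-0.1],[0,0,-0.2],[0,0,-0.3],[0,0,-0.4],[0,0,-0.5]],"turn":[[0,0,0],[0,0,0],[0,0,0],[0,0,0],[0,0,0]],"gripper":[1,1,1,1,1]}'
python3 -m crank '{"travel":[[0,0,-0.1],[0,0,-0.2],[0,0,-0.2],[0,0,-0.3],[0,0,-0.3]],"turn":[[0,0,0],[0,0,0],[0,0,0],[0,0,0],[0,0,0]],"gripper":[1,1,1,1,1]}'
python3 tip.py | awk 'NR==1||$1>=234&&$1<=248' | cut -c1-130
```

```text
clock: 8.4
position: [0.6089, 0.1002, -0.0136]
tool_rot: [-3.142, -0.0, 1.68]
force: [0.5, 0.2, -0.1]
grip_width: -0.0003
finger_force: 0.0
clock: 8.9
position: [0.6089, 0.1001, -0.0166]
tool_rot: [-3.141, -0.0, 1.68]
force: [-0.6, -0.4, -0.8]
grip_width: -0.0
finger_force: 0.0
[ 0.60891081  0.10015021 -0.01651431] 222.19474872055642 244.15932970129091
234  58  68  59  60  71  60  64  48  19   5   4   4   1   6   2   7   4   5   7  11  11   6  12  30  47  63  62  62  41
235  59  60  59  64  63  60  67  59  23   0   0   1   5   7   5   8   0  11  19  39  48  41  52  60  57  60  62  60  34
236  62  60  65  60  62  73  64  53  30   4   6   3   0   3   1   3   6   6  33  56  61  60  62  66  66  64  59  59  31
237  63  61  64  56  67  64  58  63  41   9   1  -1   4   5   0   1   2   5  39  63  64  59  61  60  58  61  65  38  13
238  64  59  66  63  58  61  61  65  47  25   2   2   3   3   2   1   5  19  49  61  65  56  60  62  61  63  66  36   7
239  63  61  63  64  60  56  60  66  68  56  17   2   3   6   1   3   8  37  48  63  66  65  60  60  59  61  62  36   7
240  68  61  64  60  62  
[... 354 characters left out ...]
  40  37  44  57  66  47  33  36  28  35  32  32  31  39  48  63  62  66  57  61  60  55  20   2  -1
244  33  37  37  34  31  34  31  48  57  45  41  31  33  34  26  33  34  34  48  60  57  62  58  62  60  47  16   4  -3
245  29  33  38  33  37  31  30  35  33  38  31  27  36  37  33  30  34  29  39  50  58  55  57  58  59  38  10  -2  -3
246  31  36  34  34  34  31  34  32  37  31  32  32  28  31  34  33  35  30  31  48  49  49  43  54  58  34   6  -3  -2
247  34  32  38  37  37  32  29  30  28  31  32  38  34  27  33  29  27  32  35  32  48  50  32  34  37  13   1  -1  -1
248  40  39  30  31  31  37  28  36  36  40  32  30  31  29  35  32  37  32  32  29  32  35  30  34  21   2  -3  -1  -2
```

```bash
python3 -m crank '{"travel":[[0,0,-0.1],[0,0,-0.1],[0,0,-0.2],[0,0,-0.2],[0,0,-0.3]],"turn":[[0,0,0],[0,0,0],[0,0,0],[0,0,0],[0,0,0]],"gripper":[1,1,1,1,1]}'
python3 -m crank '{"travel":[[0,0,-0.1],[0,0,-0.1],[0,0,-0.2],[0,0,-0.2],[0,0,-0.2]],"turn":[[0,0,0],[0,0,0],[0,0,0],[0,0,0],[0,0,0]],"gripper":[1,1,1,1,1]}'
python3 tip.py | awk 'NR==1||$1>=236&&$1<=248' | cut -c1-130
```

```text
clock: 9.45
position: [0.609, 0.1002, -0.0194]
tool_rot: [3.141, -0.0, 1.68]
force: [-0.3, 0.1, 0.4]
grip_width: -0.0002
finger_force: 0.0
clock: 9.95
position: [0.6089, 0.1002, -0.0215]
tool_rot: [-3.142, 0.0, 1.68]
force: [-0.6, 0.8, -0.0]
grip_width: 0.0001
finger_force: 0.0
[ 0.60896396  0.10014479 -0.02145478] 222.28070561269627 245.07165260735604
236  64  64  65  63  64  65  59  51  40   8   0   2  -1   4   4   4   2  11  21  40  47  45  49  59  63  66  67  61  29
237  58  64  57  61  63  65  66  62  38   4  -2   1   4   3   1   7  11   2  32  54  58  58  65  61  59  61  61  45  13
238  63  61  67  59  62  60  60  61  45   8   1   3   5   5   1   2   4   8  40  66  62  62  62  60  60  64  61  38   6
239  62  62  65  62  62  66  68  69  51  24   5   0   5   4   2   3   5  19  37  56  65  60  60  67  63  61  60  39   8
240  58  63  63  62  64  64  58  60  62  48  19   0   7   1   2   2   5  34  57  59  57  58  60  58  60  60  55  19   3
241  56  62  57  60  61  59  59  62  61  61  35  12   3   4   3   4  21  40  55  57  60  64  62  63  65  62  46  10  -4
242  55  62  66  59  55  48  58  63  63  52  30  26  21  11   7  11  25  35  45  56  58  60  57  57  61  57  36  10  -1
243  36  40  34  36  36  32  35  49  61  45  35  32  34  32  28  26  27  34  36  48  62  60  61  59  57  59  18   3  -2
244  33  35  33  31  36  37  33  47  48  41  36  32  29  28  38  33  33  37  46  59  63  61  61  58  62  52  15   2  -2
245  30  34  36  37  32  31  38  34  36  35  30  34  31  37  34  29  34  36  35  52  54  60  57  55  61  46   7  -2  -1
246  35  42  51  48  39  35  36  32  32  29  32  38  36  28  38  33  31  37  34  31  33  30  37  31  45  30   6  -3   0
247  40  56  44  38  30  34  30  33  31  24  35  29  31  36  32  29  32  33  33  29  29  28  29  39  24   7   0  -2  -2
248  42  32  41  30  36  38  30  33  34  32  36  36  32  37  28  37  31  32  29  31  30  30  33  32  16   2  -3  -1  -3
```

```bash
python3 -m crank '{"travel":[[0,0,-0.1],[0,0,-0.2],[0,0,-0.3],[0,0,-0.4],[0,0,-0.5]],"turn":[[0,0,0],[0,0,0],[0,0,0],[0,0,0],[0,0,0]],"gripper":[1,1,1,1,1]}'
python3 -m crank '{"travel":[[0,0,-0.1],[0,0,-0.1],[0,0,-0.2],[0,0,-0.2],[0,0,-0.3]],"turn":[[0,0,0],[0,0,0],[0,0,0],[0,0,0],[0,0,0]],"gripper":[1,1,1,1,1]}'
```

```text
clock: 10.5
position: [0.6089, 0.1001, -0.0266]
tool_rot: [-3.141, 0.0, 1.68]
force: [-0.1, -0.5, 0.9]
grip_width: 0.0002
finger_force: 0.0
clock: 11.0
position: [0.609, 0.1001, -0.0294]
tool_rot: [3.141, -0.0, 1.68]
force: [0.1, 0.4, 1.0]
grip_width: -0.0002
finger_force: 0.0
```

```bash
python3 -m crank '{"travel":[[0,0,0],[0,0,-0.1],[0,0,-0.1],[0,0,-0.2],[0,0,-0.2]],"turn":[[0,0,0],[0,0,0],[0,0,0],[0,0,0],[0,0,0]],"gripper":[1,1,1,1,1]}'
```

```text
clock: 11.5
position: [0.609, 0.1002, -0.0315]
tool_rot: [3.142, -0.0, 1.68]
force: [0.3, -0.3, 0.6]
grip_width: -0.0001
finger_force: 0.0
```

```bash
python3 -m crank '{"travel":[[0,0,-0.1],[0,0,-0.1],[0,0,-0.2],[0,0,-0.2],[0,0,-0.2]],"turn":[[0,0,0],[0,0,0],[0,0,0],[0,0,0],[0,0,0]],"gripper":[1,1,1,1,1]}'
python3 tip.py | awk 'NR==1||$1>=238&&$1<=250' | cut -c1-130
```

```text
clock: 12.0
position: [0.6092, 0.1001, -0.0317]
tool_rot: [3.141, 0.001, 1.68]
force: [-11.7, -2.7, 35.2]
grip_width: -0.0001
finger_force: 17.3
[ 0.60913602  0.10014259 -0.03172674] 222.43715695264106 246.9468399866576
238  67  65  58  63  64  66  64  59  40   6   1   4   7   7   4   9   9   2  17  41  46  41  38  49  61  65  64  44   9
239  61  62  61  63  61  68  64  62  42   8   3   5   2  -2   2   1   2   4  28  52  62  57  63  65  62  66  61  37   8
240  70  60  59  67  62  62  59  58  49  17   3   1   1   5   2   1   1   9  34  57  62  64  57  62  60  63  56  18   3
241  61  56  55  43  56  57  62  61  51  24   3   3   3   0   2   2   2  10  43  64  65  59  63  56  62  60  47   8  -2
242  37  38  41  36  30  42  35  47  59  47  14   8   2   2   3   5   5  13  24  47  61  58  62  57  61  60  39   9  -1
243  36  27  30  29  38  40  35  37  51  51  21  10   3   2   2   6  16  25  37  48  59  68  61  62  61  55  19   6  -3
244  32  31  36  37  34  31  33  29  36  35  29  25  23  14   8  11  24  33  39  49  59  62  55  57  65  52  18   2  -3
245  41  35  31  37  34  32  28  34  31  35  33  31  37  35  25  25  39  33  34  31  43  45  32  34  48  41  12  -2  -3
246  33  39  40  36  32  35  31  30  31  32  33  28  35  36  35  37  35  38  32  37  31  33  31  32  30  27   8  -1  -3
247  34  35  33  37  37  26  35  34  34  34  31  33  38  33  28  34  28  32  30  33  34  27  35  36  23   4  -1  -3  -2
248  31  34  34  36  32  37  41  30  29  34  29  36  30  32  32  33  32  31  36  31  34  34  31  28  16   0  -2  -2  -2
249  35  30  33  29  33  35  31  38  34  31  28  26  35  34  28  31  34  33  28  31  34  33  32  34  18   1  -1  -1  -2
250  35  33  34  38  34  28  33  35  35  34  33  37  35  35  35  38  32  35  30  34  32  32  36  36  12   1  -2  -1  -1
```

Contact comes at reported z = -0.0315, so the real fingertips are 31.5 mm above the reported TCP, while x and y agree. The grasp height is therefore a reported z of about 0.0105.

```bash
python3 -m crank '{"travel":[[0,0,5],[0,0,10],[-2.5,4,11],[-5,8,11],[-7.5,12,11]],"turn":[[0,0,0],[0,0,0],[0,0,0],[0,0,0],[0,0,0]],"gripper":[0.4,0.4,0.4,0.4,0.4]}' 40
python3 -m crank '{"travel":[[-2.6,4.9,0],[-2.6,4.9,0],[-2.6,4.9,-2.0],[-2.6,4.9,-4],[-2.6,4.9,-5]],"turn":[[0,0,0],[0,0,0],[0,0,0],[0,0,0],[0,0,0]],"gripper":[0.4,0.4,0.4,0.4,0.4]}'
python3 -c "
from workcell import bot;o=bot.observe();print(o['position'],o['force'])"
```

```text
clock: 12.55
position: [0.5333, 0.2212, 0.0772]
tool_rot: [3.14, -0.0, 1.679]
force: [0.9, 0.7, -0.4]
grip_width: 0.0515
finger_force: 0.0
clock: 13.05
position: [0.5074, 0.2687, 0.0252]
tool_rot: [-3.14, 0.001, 1.68]
force: [-0.1, 0.6, -0.2]
grip_width: 0.0513
finger_force: 0.0
[0.50740931 0.26872501 0.02517988] [-0.11874763  0.56945159 -0.21186195]
```

```bash
python3 -m crank '{"travel":[[0,0,-0.7],[0,0,-1.5],[0,0,-1.5],[0,0,-1.5],[0,0,-1.5]],"turn":[[0,0,0],[0,0,0],[0,0,0],[0,0,0],[0,0,0]],"gripper":[0.4,0.4,0.5,0.6,0.7]}' 40
python3 -m crank '{"travel":[[0,0,0],[0,0,0],[0,0,0],[0,0,0],[0,0,0]],"turn":[[0,0,0],[0,0,0],[0,0,0],[0,0,0],[0,0,0]],"gripper":[0.8,0.85,0.9,0.95,1]}'
python3 -c "
from workcell import bot;o=bot.observe();print(o['position'],o['force'],o['moment'],o['tool_rot'],o['grip_width'],o['finger_force'])"
```

```text
clock: 13.55
position: [0.5083, 0.2693, 0.0121]
tool_rot: [3.141, -0.0, 1.68]
force: [-0.1, -0.7, 0.3]
grip_width: 0.0258
finger_force: 0.0
clock: 14.05
position: [0.5082, 0.2692, 0.0118]
tool_rot: [3.141, -0.0, 1.68]
force: [-0.5, -1.1, 6.3]
grip_width: 0.0076
finger_force: 39.3
[0.50818451 0.26918941 0.01181054] [-0.54693526 -1.07882707  6.2910158 ] [-0.14839914  0.01966179  0.01021678] [ 3.14110528e+00 -7.63886683e-05  1.67961200e+00] 0.007574302263080762 39.274256229400635
```

Gripped: the opening is 7.6 mm. Next I lift and carry the key to hover above the lock at about (0.5603, -0.2016), turning -23°.

```bash
python3 -m crank '{"travel":[[0,0,0],[0,0,1],[0,0,3],[0,0,6],[0,0,10]],"turn":[[0,0,0],[0,0,0],[0,0,0],[0,0,0],[0,0,0]],"gripper":[1,1,1,1,1]}' 60
python3 -m crank '{"travel":[[0,-2,4],[1,-6,5],[2,-11,5],[3,-16,5],[4,-21,5]],"turn":[[0,0,0],[0,0,-5],[0,0,-10],[0,0,-15],[0,0,-20]],"gripper":[1,1,1,1,1]}'
python3 -m crank '{"travel":[[1.2,-5,0],[1.2,-10,0],[1.2,-15,0],[1.2,-20,0],[1.2,-24,0]],"turn":[[0,0,-3],[0,0,-3],[0,0,-3],[0,0,-3],[0,0,-3]],"gripper":[1,1,1,1,1]}'
python3 -m crank '{"travel":[[0,-2,-1],[0,-2.1,-2],[0,-2.1,-3],[0,-2.1,-4],[0,-2.1,-4]],"turn":[[0,0,0],[0,0,0],[0,0,0],[0,0,0],[0,0,0]],"gripper":[1,1,1,1,1]}'
python3 -c "
from workcell import bot;o=bot.observe();print(o['position'],o['force'],o['moment'],o['tool_rot'],o['grip_width'],o['finger_force'])"
```

```text
clock: 14.55
position: [0.5069, 0.2687, 0.1121]
tool_rot: [-3.139, 0.001, 1.68]
force: [0.3, -1.0, 0.4]
grip_width: 0.0068
finger_force: 60.0
clock: 15.05
position: [0.5473, 0.0601, 0.1623]
tool_rot: [3.141, -0.0, 1.327]
force: [1.5, 1.7, -1.1]
grip_width: 0.007
finger_force: 59.9
clock: 15.55
position: [0.5587, -0.1809, 0.1621]
tool_rot: [3.142, 0.0, 1.277]
force: [0.3, -0.4, -0.1]
grip_width: 0.007
finger_force: 59.9
clock: 16.05
position: [0.5588, -0.1973, 0.1201]
tool_rot: [-3.139, -0.0, 1.28]
force: [-0.9, 0.1, -0.1]
grip_width: 0.0071
finger_force: 59.9
[ 0.55882485 -0.19729273  0.12014473] [-0.89186417  0.09294257 -0.13936263] [ 0.05222068  0.01701452 -0.0032183 ] [-3.13938896e+00 -4.66565782e-04  1.28034942e+00] 0.007141226803026168 59.90195453166962
```

```bash
python3 -m crank '{"travel":[[0,0,0],[0,0,0],[0,0,-0.5],[0,0,-1],[0,0,-1]],"turn":[[0,0,0],[0,0,0],[0,0,0],[0,0,0],[0,0,0]],"gripper":[1,1,1,1,1]}'
python3 - <<'E'
from h import *
f=grab("side");g=grab("top");P=np.array(bot.observe()["position"]);print(P)
K=P.copy();K[2]+=.0222
Q=lambda z:[K[0],K[1],K[2]+z]
print("collar",proj(f,Q(.002)),"tip",proj(f,Q(-.026)),"lock",proj(f,[.5603,-.2016,.095]))
a=f["pixels"][120:195,235:310,::-1];b=g["pixels"][165:225,275:335,::-1]
im=np.zeros((600,800,3),np.uint8);im[:600,:600]=cv2.resize(a,(600,600),interpolation=2);im[:200,600:]=cv2.resize(b,(200,200),interpolation=2)
cv2.imwrite("pics/hover.png",im)
E
```

```text
clock: 16.55
position: [0.559, -0.1988, 0.1108]
tool_rot: [-3.141, 0.0, 1.278]
force: [0.1, 0.3, -1.3]
grip_width: 0.0071
finger_force: 59.9
[ 0.55927204 -0.19893074  0.1113845 ]
collar [[270.29459087 142.85133953]] tip [[270.02618217 149.4861702 ]] lock [[269.84817236 151.75410069]]
```

View pics/hover.png

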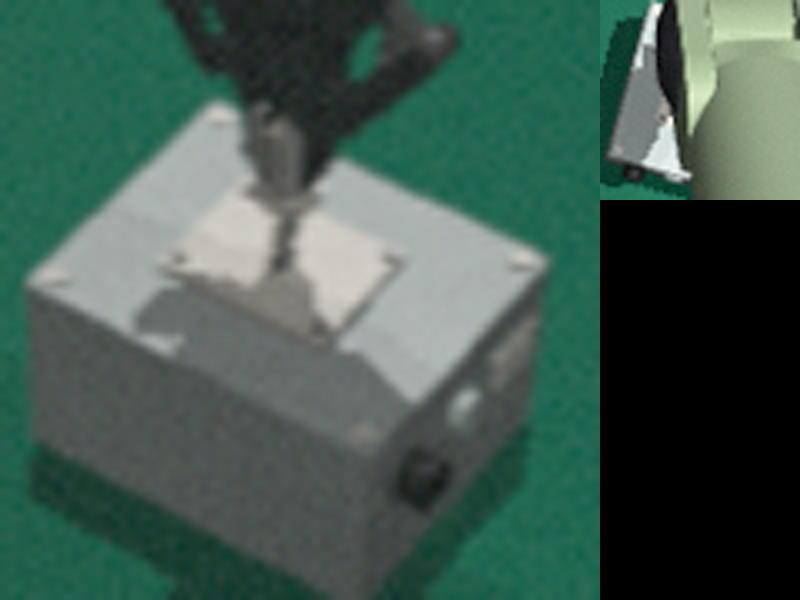

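The collar is seen at about (270.4,144.4), against a predicted (270.3,142.9). The tip is at about (270,153), right over the keyway, so the key may sit 1–3 mm toward +y in the grip. I'll aim 1 mm short of that in case y and feel downwards.

```bash
python3 -m crank '{"travel":[[0.1,-0.4,0],[0.1,-0.4,-0.4],[0.1,-0.4,-0.8],[0.1,-0.4,-1],[0.1,-0.4,-1]],"turn":[[0,0,0],[0,0,0],[0,0,0],[0,0,0],[0,0,0]],"gripper":[1,1,1,1,1]}'
python3 -m crank '{"travel":[[0,0,-0.1],[0,0,-0.2],[0,0,-0.25],[0,0,-0.3],[0,0,-0.3]],"turn":[[0,0,0],[0,0,0],[0,0,0],[0,0,0],[0,0,0]],"gripper":[1,1,1,1,1]}'
```

```text
clock: 17.15
position: [0.5601, -0.2028, 0.1011]
tool_rot: [-3.141, -0.0, 1.278]
force: [0.3, -0.5, -0.8]
grip_width: 0.0069
finger_force: 59.9
clock: 17.65
position: [0.5604, -0.2029, 0.0985]
tool_rot: [3.142, 0.0, 1.278]
force: [-0.2, 0.2, -0.7]
grip_width: 0.0072
finger_force: 59.9
```

```bash
python3 -m crank '{"travel":[[0,0,-0.05],[0,0,-0.1],[0,0,-0.15],[0,0,-0.2],[0,0,-0.2]],"turn":[[0,0,0],[0,0,0],[0,0,0],[0,0,0],[0,0,0]],"gripper":[1,1,1,1,1]}'
```

```text
clock: 18.15
position: [0.5603, -0.2029, 0.0965]
tool_rot: [-3.141, -0.0, 1.278]
force: [0.4, -0.1, -1.1]
grip_width: 0.0072
finger_force: 59.9
```

```bash
python3 -m crank '{"travel":[[0,0,-0.05],[0,0,-0.1],[0,0,-0.15],[0,0,-0.2],[0,0,-0.2]],"turn":[[0,0,0],[0,0,0],[0,0,0],[0,0,0],[0,0,0]],"gripper":[1,1,1,1,1]}'
python3 -m crank '{"travel":[[0,0,-0.05],[0,0,-0.1],[0,0,-0.15],[0,0,-0.2],[0,0,-0.2]],"turn":[[0,0,0],[0,0,0],[0,0,0],[0,0,0],[0,0,0]],"gripper":[1,1,1,1,1]}'
```

```text
clock: 18.65
position: [0.5603, -0.2029, 0.0945]
tool_rot: [-3.141, 0.0, 1.278]
force: [-0.3, 0.1, -1.1]
grip_width: 0.0068
finger_force: 59.9
clock: 19.15
position: [0.5603, -0.2029, 0.0925]
tool_rot: [-3.141, -0.0, 1.278]
force: [0.1, 0.6, -1.1]
grip_width: 0.0068
finger_force: 59.9
```

```bash
python3 -m crank '{"travel":[[0,0,-0.15],[0,0,-0.3],[0,0,-0.45],[0,0,-0.6],[0,0,-0.6]],"turn":[[0,0,0],[0,0,0],[0,0,0],[0,0,0],[0,0,0]],"gripper":[1,1,1,1,1]}'
python3 -m crank '{"travel":[[0,0,-0.1],[0,0,-0.2],[0,0,-0.3],[0,0,-0.4],[0,0,-0.4]],"turn":[[0,0,0],[0,0,0],[0,0,0],[0,0,0],[0,0,0]],"gripper":[1,1,1,1,1]}'
```

```text
clock: 19.65
position: [0.5602, -0.2029, 0.0863]
tool_rot: [-3.141, -0.0, 1.278]
force: [0.3, -0.9, -0.5]
grip_width: 0.0073
finger_force: 59.9
clock: 20.15
position: [0.5603, -0.2029, 0.0824]
tool_rot: [-3.141, -0.0, 1.278]
force: [0.7, 0.5, -0.2]
grip_width: 0.0072
finger_force: 59.9
```

```bash
python3 -m crank '{"travel":[[0,0,-0.1],[0,0,-0.2],[0,0,-0.3],[0,0,-0.4],[0,0,-0.4]],"turn":[[0,0,0],[0,0,0],[0,0,0],[0,0,0],[0,0,0]],"gripper":[1,1,1,1,1]}'
python3 -m crank '{"travel":[[0,0,-0.1],[0,0,-0.2],[0,0,-0.3],[0,0,-0.3],[0,0,-0.3]],"turn":[[0,0,0],[0,0,0],[0,0,0],[0,0,0],[0,0,0]],"gripper":[1,1,1,1,1]}'
python3 -m crank '{"travel":[[0,0,-0.1],[0,0,-0.15],[0,0,-0.2],[0,0,-0.2],[0,0,-0.2]],"turn":[[0,0,0],[0,0,0],[0,0,0],[0,0,0],[0,0,0]],"gripper":[1,1,1,1,1]}'
```

```text
clock: 20.65
position: [0.5603, -0.2029, 0.0784]
tool_rot: [-3.141, 0.0, 1.278]
force: [-0.2, 0.3, -0.7]
grip_width: 0.0071
finger_force: 59.9
clock: 21.15
position: [0.5603, -0.2029, 0.0755]
tool_rot: [-3.142, -0.0, 1.278]
force: [-0.1, 0.4, -1.0]
grip_width: 0.0067
finger_force: 59.9
clock: 21.65
position: [0.5604, -0.2029, 0.0735]
tool_rot: [-3.142, -0.0, 1.278]
force: [-0.6, -0.0, -1.0]
grip_width: 0.0069
finger_force: 59.9
```

```bash
python3 -m crank '{"travel":[[0,0,-0.05],[0,0,-0.05],[0,0,-0.1],[0,0,-0.1],[0,0,-0.1]],"turn":[[0,0,0],[0,0,0],[0,0,0],[0,0,0],[0,0,0]],"gripper":[1,1,1,1,1]}'
```

```text
clock: 22.15
position: [0.5604, -0.203, 0.0729]
tool_rot: [3.141, 0.0, 1.278]
force: [-1.5, 0.8, 5.5]
grip_width: 0.0069
finger_force: 60.9
```

```bash
python3 -m crank '{"travel":[[0,0,-0.04],[0,0,-0.04],[0,0,-0.04],[0,0,0],[0,0,0]],"turn":[[0,0,0],[0,0,0],[0,0,0],[0,0,0],[0,0,0]],"gripper":[1,1,1,1,1]}'
python3 -m crank '{"travel":[[0,0,0],[0,0,0],[0,0,0],[0,0,0],[0,0,0]],"turn":[[0,0,-4],[0,0,-8],[0,0,-12],[0,0,-15],[0,0,-15]],"gripper":[1,1,1,1,1]}'
python3 -c "
from workcell import bot;o=bot.observe();print(o['force'],o['moment'])"
```

```text
clock: 22.65
position: [0.5604, -0.2029, 0.0728]
tool_rot: [3.141, 0.0, 1.278]
force: [-1.6, 0.1, 7.5]
grip_width: 0.0073
finger_force: 61.1
clock: 23.15
position: [0.5609, -0.2033, 0.0729]
tool_rot: [3.14, -0.0, 1.016]
force: [2.1, -2.6, 4.1]
grip_width: 0.0067
finger_force: 60.5
[ 2.09890004 -2.6006264   4.05244263] [-0.52637393 -0.46413425 -0.02511434]
```

```bash
python3 -m crank '{"travel":[[0,0,0],[0,0,0],[0,0,0],[0,0,0],[0,0,0]],"turn":[[0,0,-5],[0,0,-10],[0,0,-15],[0,0,-20],[0,0,-20]],"gripper":[1,1,1,1,1]}'
python3 -c "
from workcell import bot;o=bot.observe();print(o['force'],o['moment'])"
python3 -m crank '{"travel":[[0,0,0],[0,0,0],[0,0,0],[0,0,0],[0,0,0]],"turn":[[0,0,-4],[0,0,-8],[0,0,-12],[0,0,-15],[0,0,-15]],"gripper":[1,1,1,1,1]}'
python3 -c "
from workcell import bot;o=bot.observe();print(o['force'],o['moment'])"
```

```text
clock: 23.65
position: [0.5609, -0.2033, 0.0729]
tool_rot: [3.14, -0.0, 0.667]
force: [2.5, -3.4, 5.1]
grip_width: 0.0072
finger_force: 60.7
[ 2.47053897 -3.39087003  5.06257688] [-0.79509631 -0.54069876  0.03668311]
clock: 24.15
position: [0.5609, -0.2033, 0.0729]
tool_rot: [3.141, -0.001, 0.408]
force: [2.1, -4.2, 5.0]
grip_width: 0.007
finger_force: 60.8
[ 2.14980542 -4.20662518  5.01645212] [-0.83587232 -0.50003711  0.01764365]
```

```bash
python3 -m crank '{"travel":[[0,0,0],[0,0,0],[0,0,0],[0,0,0],[0,0,0]],"turn":[[0,0,-5],[0,0,-10],[0,0,-15],[0,0,-20],[0,0,-20]],"gripper":[1,1,1,1,1]}'
python3 -c "
from workcell import bot;o=bot.observe();print(o['force'],o['moment'])"
python3 -m crank '{"travel":[[0,0,0],[0,0,0],[0,0,0],[0,0,0],[0,0,0]],"turn":[[0,0,-2],[0,0,-4],[0,0,-6],[0,0,-8],[0,0,-8]],"gripper":[1,1,1,1,1]}'
python3 -c "
from workcell import bot;o=bot.observe();print(o['force'],o['moment'])"
```

```text
clock: 24.65
position: [0.5609, -0.2034, 0.0728]
tool_rot: [3.141, -0.001, 0.057]
force: [1.7, -3.6, 5.6]
grip_width: 0.0069
finger_force: 60.9
[ 1.73586375 -3.61441653  5.5757721 ] [-0.87625036 -0.47424984  0.00839019]
clock: 25.15
position: [0.5608, -0.2034, 0.0728]
tool_rot: [3.141, -0.001, -0.08]
force: [1.5, -4.6, 5.9]
grip_width: 0.0073
finger_force: 61.0
[ 1.54607027 -4.58006574  5.86160977] [-0.87335076 -0.49333148 -0.01883536]
```

```bash
python3 -m crank '{"travel":[[0,0,0],[0,0,0],[0,0,0],[0,0,0],[0,0,0]],"turn":[[0,0,-1],[0,0,-2],[0,0,-3],[0,0,-3],[0,0,-3]],"gripper":[1,1,1,1,1]}'
python3 -c "
from workcell import bot;o=bot.observe();print(o['force'],o['moment'],o['tool_rot'])"
```

```text
clock: 25.65
position: [0.5608, -0.2035, 0.0729]
tool_rot: [3.141, -0.001, -0.131]
force: [2.6, -2.9, 5.5]
grip_width: 0.0071
finger_force: 61.0
[ 2.57955503 -2.91471985  5.54450914] [-0.89179399 -0.49395579  0.24920411] [ 3.14098100e+00 -1.16921140e-03 -1.31114923e-01]
```

The stop is felt: the moment rises to 0.25 N m at 1.41 rad of turn. I nudge 1° more, then turn back.

```bash
python3 -m crank '{"travel":[[0,0,0],[0,0,0],[0,0,0],[0,0,0],[0,0,0]],"turn":[[0,0,-1],[0,0,-1],[0,0,2],[0,0,7],[0,0,12]],"gripper":[1,1,1,1,1]}'
python3 -m crank '{"travel":[[0,0,0],[0,0,0],[0,0,0],[0,0,0],[0,0,0]],"turn":[[0,0,5],[0,0,10],[0,0,15],[0,0,20],[0,0,25]],"gripper":[1,1,1,1,1]}'
python3 -m crank '{"travel":[[0,0,0],[0,0,0],[0,0,0],[0,0,0],[0,0,0]],"turn":[[0,0,5],[0,0,10],[0,0,15],[0,0,20],[0,0,25]],"gripper":[1,1,1,1,1]}'
python3 -m crank '{"travel":[[0,0,0],[0,0,0],[0,0,0],[0,0,0],[0,0,0]],"turn":[[0,0,5],[0,0,10],[0,0,15],[0,0,20],[0,0,20]],"gripper":[1,1,1,1,1]}'
python3 -c "
from workcell import bot;o=bot.observe();print(o['force'],o['moment'],o['tool_rot'])"
```

```text
clock: 26.15
position: [0.5609, -0.2028, 0.0729]
tool_rot: [3.141, -0.001, 0.082]
force: [2.3, -0.0, 6.5]
grip_width: 0.0068
finger_force: 61.0
clock: 26.65
position: [0.561, -0.203, 0.0729]
tool_rot: [3.141, -0.001, 0.518]
force: [2.8, -1.4, 4.2]
grip_width: 0.0066
finger_force: 60.8
clock: 27.15
position: [0.5609, -0.2029, 0.0729]
tool_rot: [3.141, -0.001, 0.955]
force: [2.3, -1.0, 4.9]
grip_width: 0.0072
finger_force: 60.8
clock: 27.65
position: [0.5608, -0.2029, 0.0729]
tool_rot: [3.141, -0.0, 1.303]
force: [0.9, -0.1, 7.0]
grip_width: 0.0076
finger_force: 61.1
[ 0.86323999 -0.12456056  7.02371212] [-0.1659691  -0.3611648  -0.02996589] [ 3.14065868e+00 -4.37988180e-04  1.30332229e+00]
```

```bash
python3 -m crank '{"travel":[[0,0,0],[0,0,0],[0,0,0],[0,0,0],[0,0,0]],"turn":[[0,0,2],[0,0,4],[0,0,6],[0,0,7],[0,0,7]],"gripper":[1,1,1,1,1]}'
python3 -c "
from workcell import bot;o=bot.observe();print(o['force'],o['moment'],o['tool_rot'])"
```

```text
clock: 28.15
position: [0.5608, -0.2029, 0.0729]
tool_rot: [3.141, -0.0, 1.423]
force: [1.5, -0.3, 6.0]
grip_width: 0.0069
finger_force: 61.0
[ 1.48434653 -0.32661722  5.9956812 ] [-0.22916513 -0.2855438   0.02332897] [ 3.14065810e+00 -1.50163385e-04  1.42287348e+00]
```

```bash
python3 -m crank '{"travel":[[0,0,0],[0,0,0],[0,0,0],[0,0,0],[0,0,0]],"turn":[[0,0,1],[0,0,2],[0,0,3],[0,0,3],[0,0,3]],"gripper":[1,1,1,1,1]}'
python3 -c "
from workcell import bot;o=bot.observe();print(o['force'],o['moment'],o['tool_rot'])"
```

```text
clock: 28.65
position: [0.5607, -0.203, 0.0728]
tool_rot: [3.141, -0.0, 1.474]
force: [0.5, -0.9, 6.3]
grip_width: 0.007
finger_force: 61.0
[ 0.47478426 -0.92638668  6.30241144] [-0.11639048 -0.24174695 -0.192862  ] [ 3.14077051e+00 -5.60205998e-05  1.47433445e+00]
```

Home stop felt too (-0.19 N m). I nudge 1°, straighten, and ease the key out.

```bash
python3 -m crank '{"travel":[[0,0,0],[0,0,0],[0,0,0],[0,0,0],[0,0,0]],"turn":[[0,0,1],[0,0,1],[0,0,-4],[0,0,-8],[0,0,-11]],"gripper":[1,1,1,1,1]}'
python3 -m crank '{"travel":[[0,0,0],[0,0,0.1],[0,0,0.2],[0,0,0.3],[0,0,0.3]],"turn":[[0,0,0],[0,0,0],[0,0,0],[0,0,0],[0,0,0]],"gripper":[1,1,1,1,1]}'
python3 -c "
from workcell import bot;o=bot.observe();print(o['force'],o['moment'],o['tool_rot'])"
```

```text
clock: 29.15
position: [0.5607, -0.2028, 0.0729]
tool_rot: [3.141, -0.0, 1.28]
force: [0.6, 0.1, 6.4]
grip_width: 0.0072
finger_force: 61.0
clock: 29.65
position: [0.5602, -0.2029, 0.0755]
tool_rot: [-3.141, -0.0, 1.279]
force: [0.1, -0.2, -0.3]
grip_width: 0.0068
finger_force: 59.8
[ 0.10715096 -0.20934848 -0.34026749] [-0.01950637 -0.03740886  0.0214382 ] [-3.14133372e+00 -6.07990520e-05  1.27911467e+00]
```

```bash
python3 -m crank '{"travel":[[0,0,0.2],[0,0,0.4],[0,0,0.6],[0,0,0.8],[0,0,0.8]],"turn":[[0,0,0],[0,0,0],[0,0,0],[0,0,0],[0,0,0]],"gripper":[1,1,1,1,1]}'
python3 -m crank '{"travel":[[0,0,0.3],[0,0,0.6],[0,0,0.9],[0,0,1.2],[0,0,1.2]],"turn":[[0,0,0],[0,0,0],[0,0,0],[0,0,0],[0,0,0]],"gripper":[1,1,1,1,1]}'
python3 -m crank '{"travel":[[0,0,0.5],[0,0,1.5],[0,0,3],[0,0,5],[0,0,6.5]],"turn":[[0,0,0],[0,0,0],[0,0,0],[0,0,0],[0,0,0]],"gripper":[1,1,1,1,1]}'
```

```text
clock: 30.15
position: [0.5605, -0.203, 0.0839]
tool_rot: [3.141, -0.0, 1.278]
force: [-0.4, 0.7, -0.9]
grip_width: 0.0069
finger_force: 59.8
clock: 30.65
position: [0.5606, -0.203, 0.096]
tool_rot: [3.141, 0.0, 1.278]
force: [0.2, -0.0, -1.0]
grip_width: 0.0073
finger_force: 59.8
clock: 31.15
position: [0.5608, -0.203, 0.1628]
tool_rot: [3.14, 0.0, 1.278]
force: [-0.4, -0.6, 0.2]
grip_width: 0.007
finger_force: 59.8
```

```bash
python3 -m crank '{"travel":[[-0.5,4,0],[-1,8.5,0],[-1.5,13,0],[-2,17.5,0],[-2.5,22,0]],"turn":[[0,0,3],[0,0,8],[0,0,13],[0,0,18],[0,0,23]],"gripper":[1,1,1,1,1]}'
python3 -m crank '{"travel":[[-0.7,5,0],[-1.3,10,0],[-1.9,15,0],[-2.5,20,0],[-2.7,24,0]],"turn":[[0,0,0],[0,0,0],[0,0,0],[0,0,0],[0,0,0]],"gripper":[1,1,1,1,1]}'
python3 -m crank '{"travel":[[0,1.2,0],[0,1.2,0],[0,1.2,-3],[0,1.2,-6],[0,1.2,-6]],"turn":[[0,0,0],[0,0,0],[0,0,0],[0,0,0],[0,0,0]],"gripper":[1,1,1,1,1]}'
python3 -m crank '{"travel":[[0,0,0],[0,0,0],[0,0,0],[0,0,0],[0,0,0]],"turn":[[0,0,0],[0,0,0],[0,0,0],[0,0,0],[0,0,0]],"gripper":[1,1,1,1,1]}'
python3 -c "
from workcell import bot;o=bot.observe();print(o['position'],o['tool_rot'])"
```

```text
clock: 31.65
position: [0.5352, 0.0186, 0.1616]
tool_rot: [3.141, 0.0, 1.683]
force: [1.2, -0.2, -1.1]
grip_width: 0.0072
finger_force: 59.9
clock: 32.15
position: [0.5076, 0.2599, 0.1617]
tool_rot: [3.141, -0.0, 1.681]
force: [1.5, -0.8, -0.6]
grip_width: 0.0072
finger_force: 59.9
clock: 32.65
position: [0.5073, 0.2662, 0.098]
tool_rot: [-3.137, 0.003, 1.678]
force: [-0.5, -0.7, -1.0]
grip_width: 0.0071
finger_force: 59.9
clock: 33.15
position: [0.5086, 0.2691, 0.1011]
tool_rot: [3.141, -0.0, 1.68]
force: [0.3, -0.5, -1.1]
grip_width: 0.0071
finger_force: 59.9
[0.50857524 0.2690961  0.10107157] [ 3.14092020e+00 -1.89210374e-04  1.67961504e+00]
```

```bash
python3 -m crank '{"travel":[[0,0,-2],[0,0,-4],[0,0,-5.6],[0,0,-5.6],[0,0,-5.6]],"turn":[[0,0,0],[0,0,0],[0,0,0],[0,0,0],[0,0,0]],"gripper":[1,1,1,1,1]}'
python3 -m crank '{"travel":[[0,0,-0.3],[0,0,-0.6],[0,0,-0.8],[0,0,-1],[0,0,-1]],"turn":[[0,0,0],[0,0,0],[0,0,0],[0,0,0],[0,0,0]],"gripper":[1,1,1,1,1]}'
python3 -m crank '{"travel":[[0,0,-0.3],[0,0,-0.6],[0,0,-0.8],[0,0,-1],[0,0,-1]],"turn":[[0,0,0],[0,0,0],[0,0,0],[0,0,0],[0,0,0]],"gripper":[1,1,1,1,1]}'
```

```text
clock: 33.65
position: [0.5083, 0.2693, 0.0448]
tool_rot: [-3.141, -0.0, 1.68]
force: [-0.4, -0.5, -0.4]
grip_width: 0.0074
finger_force: 59.9
clock: 34.15
position: [0.5083, 0.269, 0.0343]
tool_rot: [-3.141, 0.0, 1.68]
force: [-0.0, 0.6, -1.1]
grip_width: 0.007
finger_force: 59.9
clock: 34.65
position: [0.5082, 0.269, 0.0242]
tool_rot: [-3.141, 0.0, 1.68]
force: [0.1, 0.2, -0.2]
grip_width: 0.0072
finger_force: 59.9
```

```bash
python3 -m crank '{"travel":[[0,0,-0.3],[0,0,-0.6],[0,0,-0.9],[0,0,-1.15],[0,0,-1.15]],"turn":[[0,0,0],[0,0,0],[0,0,0],[0,0,0],[0,0,0]],"gripper":[1,1,1,1,1]}'
python3 -m crank '{"travel":[[0,0,-0.05],[0,0,-0.1],[0,0,-0.1],[0,0,-0.1],[0,0,-0.1]],"turn":[[0,0,0],[0,0,0],[0,0,0],[0,0,0],[0,0,0]],"gripper":[1,1,1,1,1]}'
```

```text
clock: 35.15
position: [0.5081, 0.269, 0.0126]
tool_rot: [-3.141, 0.0, 1.68]
force: [-0.5, -0.4, -0.2]
grip_width: 0.0074
finger_force: 59.9
clock: 35.65
position: [0.5083, 0.2691, 0.0121]
tool_rot: [3.142, -0.0, 1.68]
force: [-0.4, -0.1, -1.1]
grip_width: 0.0069
finger_force: 59.9
```

```bash
python3 -m crank '{"travel":[[0,0,-0.02],[0,0,-0.04],[0,0,-0.06],[0,0,-0.06],[0,0,-0.06]],"turn":[[0,0,0],[0,0,0],[0,0,0],[0,0,0],[0,0,0]],"gripper":[1,1,1,1,1]}'
python3 -m crank '{"travel":[[0,0,0],[0,0,0],[0,0,0],[0,0,0],[0,0,0]],"turn":[[0,0,0],[0,0,0],[0,0,0],[0,0,0],[0,0,0]],"gripper":[0.88,0.84,0.75,0.65,0.5]}' 20
python3 -m crank '{"travel":[[0,0,0],[0,0,0.5],[0,0,2],[0,0,4],[0,0,7]],"turn":[[0,0,0],[0,0,0],[0,0,0],[0,0,0],[0,0,0]],"gripper":[0.4,0.4,0.4,0.4,0.4]}'
python3 -m crank '{"travel":[[0,-3,3],[-1,-7,5],[-2,-11,6],[-3,-15,6],[-3,-15,6]],"turn":[[0,0,0],[0,0,0],[0,0,0],[0,0,0],[0,0,0]],"gripper":[0.4,0.4,0.4,0.4,0.4]}'
python3 -m crank '{"travel":[[1,-5,3],[1,-10,4],[1,-15,4],[1,-15,4],[1,-15,4]],"turn":[[0,0,0],[0,0,0],[0,0,0],[0,0,0],[0,0,0]],"gripper":[0.4,0.4,0.4,0.4,0.4]}'
python3 - <<'E'
from h import *
f=grab("side");g=grab("top")
a=g["pixels"][185:230,145:225,::-1]; b=f["pixels"][228:328,200:280,::-1]; c=f["pixels"][130:198,235:307,::-1]
im=np.zeros((600,800,3),np.uint8)
im[:270,:480]=cv2.resize(a,(480,270),interpolation=2); im[:400,480:800]=cv2.resize(b,(320,400),interpolation=2);im[280:580,:318]=cv2.resize(c,(318,300),interpolation=2)
cv2.imwrite("pics/final.png",im)
E
```

```text
clock: 36.15
position: [0.5084, 0.2691, 0.0118]
tool_rot: [3.141, 0.0, 1.68]
force: [-2.3, -1.3, 8.6]
grip_width: 0.0072
finger_force: 61.5
clock: 36.65
position: [0.5083, 0.2691, 0.0114]
tool_rot: [-3.142, 0.0, 1.68]
force: [-0.6, -0.1, 0.1]
grip_width: 0.0422
finger_force: 0.0
clock: 37.15
position: [0.5078, 0.2689, 0.0824]
tool_rot: [-3.14, 0.0, 1.68]
force: [0.3, -0.4, 0.1]
grip_width: 0.0509
finger_force: 0.0
clock: 37.65
position: [0.4777, 0.1136, 0.1427]
tool_rot: [3.141, 0.003, 1.674]
force: [0.3, 0.7, -0.6]
grip_width: 0.0508
finger_force: 0.0
clock: 38.15
position: [0.4884, -0.0327, 0.1824]
tool_rot: [3.141, 0.001, 1.676]
force: [0.6, 0.3, -0.5]
grip_width: 0.0515
finger_force: 0.0
```

View pics/final.png

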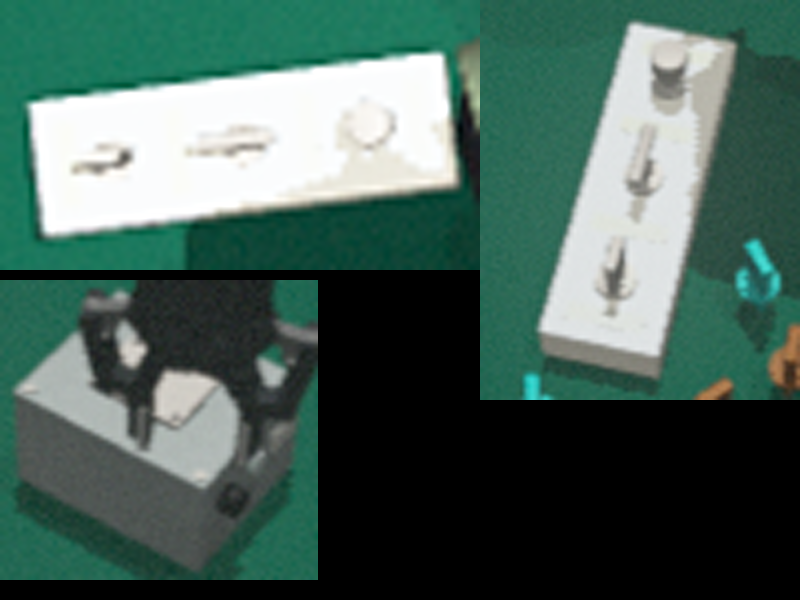

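The key stands upright in its original slot (top crop (103,160), side crop (615,270)), looking just as it did at the start, and the other two pieces are undisturbed. The gripper is clear of everything.

```bash
python3 -c "
from workcell import bot;print(bot.job_done())"
```

```text
the job is handed in; nothing more can be done
None
```

The job is handed in at about 38 s: I pushed the key fully home, turned it until I felt both stops, drew it out freely and stood it back in its own slot. One thing to know: the fingertips are really 31.5 mm above the reported TCP, so the first grasp closed on nothing, and I touched the bench once (35 N) to measure that offset.

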